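Clamp the squat specimen canister shut with its wire bail

ROBOT

A 6-joint arm with a two-finger parallel gripper is mounted at the origin on the work surface; the furniture and walls round the work are solid. World frame = base frame: x ahead of the robot, y to its left, z up, the work surface at z = 0. Lengths are in mm, angles in rad, forces in N, time in s.
With the tool pointing down it reaches from about 350 to 875 mm from the base axis. Payload 4.2 kg.
Tool frame: the origin (TCP) lies midway between the tips of the shut fingers; the grasp point (between the pads) lies 19 mm behind it; z points along the fingers, y is the direction in which the jaws open and shut (so a half turn about z gives the same grasp; the last joint's range is limited). The gripper opens to 85 mm and grips with 20 to 120 N. Pads are 22 mm wide; open, the fingers measure 114 mm over their backs; the gripper's body (76 mm by 85 mm) begins 54 mm behind the grasp point. The pads swing forward as they close: fully open they stand 13 mm farther back than shut.
Start: joints at [1.394, 0.385, 0.008, 0, -1.194, -0.259], TCP at [263.801, 566.576, 231.312] pointing down, gripper open.
Joint ranges: [-3.14, 3.14], [-1.21, 2.06], [-1.07, 1.41], [-3.16, 2.05], [-2.99, -0.16], [-3.1, 3.1]. Speed limits (rad/s): [2.79, 2.79, 3.14, 3.14, 3.14, 3.14].

INTERFACE

Orientations are given as a unit quaternion [x, y, z, w].
In Python, from bench import arm, eyes, nets gives the robot as it stands.
- The arm moves only by the tool jog_arm, never from a script. Its argument "rows" is a list of rows, each a list of 3 entries, a list of its own where there are three numbers: the shift along the tool's x, y, z in cm, then the turn, a rotation vector about the tool's x, y, z in degrees, then the finger opening in cm, from 0 to 8.54. In form: [[[x, y, z], [ax, ay, az], jaw], ...]. A call has 1 to 10 rows; each row shifts and turns the commanded pose from where the row before left it, along the tool's axes as they then stand; what a row does not reach is not made up. A row lasts 1/8 s, in which the tool goes at most 62.5 mm and 10.7 degrees, less where a joint would pass 70% of its speed; a pose out of reach is approached as far as the arm can. A call with a gripper value outside its range is refused whole. The fingers move at their own pace and stop on an object; the grip force is fixed at half the most. Time passes only in rows, so rows that do not move let the fingers close. It gives the time, the measured TCP pose, the force and the opening at its end, in the units of the state.
- arm.read_state(): the state, without advancing time (a new reading comes with each control period).
- eyes.get_image(name): name is "scene" or "side" or "wrist"; returns the picture (480x640x3 uint8, red, green, blue); there is no depth.
- eyes.camera_model(name): a dict with "K" (3x3 intrinsics, pixels), "rvec" (rotation vector, rad) and "tvec" (3), from world to camera coordinates, as OpenCV has them. Camera axes: x right, y down, z forward; pixel columns grow to the right and rows downward; lengths in mm; the calibration is good to about 2 mm. A picture is of the moment at which its call begins: read the wrist's pose just before it. camera_model takes no time and is no camera call; for the wrist camera it gives the pose at the moment of the call.
- arm.job_done(): hands the job in, once; it reports no verdict.
Trained networks look in the newest picture that a camera, given by its name, has taken for a name from the list of things; names that differ only in an ending like _2 or _b are one class to them, and where a whole thing is asked for, a point or a joint stands for the part that bears it (a point fixed in the world has none). Each returns a list of dicts, best first, with "conf" (0 to 1); they miss things now and then, are a little off and sometimes report something else, mostly with a low value. They report only what shows in the picture. A call takes as long as a camera call.
- nets.boxes_of(camera, name): "position" ([column, row] as shares, 0 to 1, of the picture: columns of its width, rows of its height, amid what is visible of it).
The state is a dict: "clock": time; "joints": joint angles; "joint_vel": joint speeds; "joint_efforts": joint torques, N m; "position": TCP position; "ee_rot": TCP orientation; "contact_force": force on the tool from outside, world axes, zero at the start; "wrist_torque": the same for the moment, N m; "gripper_width": finger opening in mm.
Only numpy, scipy, OpenCV 4.12 (cv2) and the standard library are available. Lean on these libraries where they do the work, as an engineer would, in place of code of your own. Each camera call takes 0.05 s, during which the arm holds its last target.

TASK

Two metal canisters stand on the desk with their lids on but their wire clasps still thrown back. Clamp the lid of the squat, wide canister: swing its wire bail up and over the lid, past the top, until it snaps down fully home against its stop on the far side. Leave the clasp of the tall, narrow canister thrown back as it is.

Things in the scene. Friction and masses are not known exactly. Their poses are not given: they have to be found in the camera images.
- squat_clasp (a joint): hinge angle (rad) of the squat canister's wire bail: 0 thrown back (65 deg = 1.13 rad from upright, to the hinge frame's -x), grows as it swings up and over to +x. Starts at 0 to 0.25, where light friction holds it. Stiffens from 0.8 on as it presses the sprung lid down up to 4 mm (it springs back to 0.7 if let go before the top); dead centre 1.13 (upright); then it snaps on to its stop at 1.40, fully home. Needs about 4 N at the grip.
- squat_grip (a point): centre of the squat canister's bail grip: grey sleeve 10 mm thick, 26 mm long, parallel to the hinge axis, at the outer end of a wire thumb loop (34 mm wide, 30 mm long, 5 mm wire) on the bail's cross bar. The grip lies 85 mm from the hinge axis (cross bar 55 mm) and moves with the bail: 104 to 122 mm above the desk thrown back, 153 mm at dead centre.
- squat_hinge (a point): fixed point on the squat canister's centre line, level with its bail's hinge axis, 68 mm above the desk. y: hinge axis; z: up; x: the level way the bail swings shut. Aluminium cylinder 92 mm across (118 mm over the hinge pins), 82 mm high, white lid; a round boss on the lid, under the cross bar's path, rises to 125 mm above the desk. Held to the desk by a suction foot, does not move.
- tall_clasp (a joint): the same kind of hinge angle for the bail of the tall, narrow canister (aluminium, 68 mm across, 122 mm high, 0.23 to 0.39 m to the left or right of the squat one; its grip reaches up to 186 mm above the desk). Starts at 0 to 0.25; to be left alone.

How it is judged (in metres and radians):
At the end, for the whole second after the job is handed in: The squat canister's bail is past dead centre and home within 0.09 rad (5 degrees) of its stop at 1.40 rad, and the tall canister's bail is still thrown back (below 0.5 rad) (value of joint squat_clasp above 1.31 rad and value of joint tall_clasp below 0.5 rad); the robot touches nothing.
It fails at once if the tall canister's clasp is swung up (value of joint tall_clasp above 0.6 rad).
It also fails if it takes over 32 s, if anything falls off the work surface, if the arm or the gripper's body presses on something with over 40 N, if the wrist force passes 120 N, or if a joint passes its speed limit or range.

## Working session

There is one attempt and no reset: what is moved stays moved. The work goes in short steps, Python scripts to look and compute and a tool call to move; the robot and the scene stay as the last step left them, time stands still between calls to the robot, and variables do not carry over. Pictures are saved under pics/ and viewed, and the job is handed in when it is done.

Besides the shell and the picture viewer there is one more tool, called after ">>>" as a command line: name --argument value ..., lists and objects as JSON in quotes. jog_arm: Moves the arm, as the interface text tells. Its arguments: {"type":"object","properties":{"rows":{"type":"array","items":{"type":"array"}}},"required":["rows"]}

```bash
mkdir -p pics; ls
cat > h.py <<'E'
from bench import arm, eyes, nets
import numpy as np, cv2
def snap(n,f):
    im=eyes.get_image(n); cv2.imwrite('pics/'+f,cv2.cvtColor(im,cv2.COLOR_RGB2BGR)); return im
def cam(n):
    m=eyes.camera_model(n);K=np.array(m['K']);R=cv2.Rodrigues(np.array(m['rvec'],float))[0];t=np.array(m['tvec'],float).ravel();return K,R,t
def proj(n,P):
    K,R,t=cam(n);c=(R@np.atleast_2d(P).T).T+t;p=(K@c.T).T;return p[:,:2]/p[:,2:]
def ray(n,uv):
    K,R,t=cam(n);d=R.T@np.linalg.inv(K)@np.array([uv[0],uv[1],1.]);return -R.T@t,d/np.linalg.norm(d)
def atz(n,uv,z):
    o,d=ray(n,uv);return o+d*(z-o[2])/d[2]
def tri(l):
    A=np.zeros((3,3));b=np.zeros(3)
    for n,uv in l:
        o,d=ray(n,uv);M=np.eye(3)-np.outer(d,d);A+=M;b+=M@o
    X=np.linalg.solve(A,b);return X,[proj(n,X)[0]-np.array(uv) for n,uv in l]
E
python3 - <<'E'
from h import *
np.set_printoptions(precision=1,suppress=True)
for n in ['scene','side','wrist']:
    snap(n,n+'0.png')
    for q in ['squat_grip','squat_clasp','tall_clasp']:
        print(n,q,[(round(d['conf'],2),np.array(d['position'])*[640,480]) for d in nets.boxes_of(n,q)[:3]])
    K,R,t=cam(n);print(n,-R.T@t,R[2])
print(arm.read_state())
E
```

```text
pics
scene squat_grip [(0.85, array([406. , 331.5]))]
scene squat_clasp [(0.91, array([408.6, 331.3]))]
scene tall_clasp [(0.78, array([267. , 199.2]))]
scene [ 131.3 -523.1  704.7] [ 0.4  0.6 -0.7]
side squat_grip [(0.97, array([390.3, 318.3]))]
side squat_clasp [(0.69, array([396. , 313.6]))]
side tall_clasp [(0.5, array([307.3, 205. ]))]
side [ 223.4 -767.6  450.9] [ 0.3  0.9 -0.4]
wrist squat_grip []
wrist squat_clasp []
wrist tall_clasp []
wrist [329.  536.3 374.2] [-0.3  0.1 -1. ]
{'clock': 0.6, 'joints': array([ 1.4,  0.4,  0. , -0. , -1.2, -0.3]), 'joint_vel': array([-0.,  0., -0.,  0., -0.,  0.]), 'joint_efforts': array([  0. , -39.2,  18.9,   4.2,  -0. ,  -0. ]), 'position': array([263.8, 566.6, 231.3]), 'ee_rot': array([ 1. , -0.2, -0. , -0. ]), 'contact_force': array([-0.1,  0. , -0.1]), 'wrist_torque': array([-0., -0.,  0.]), 'gripper_width': 85.57917636216656}
```

View pics/scene0.png

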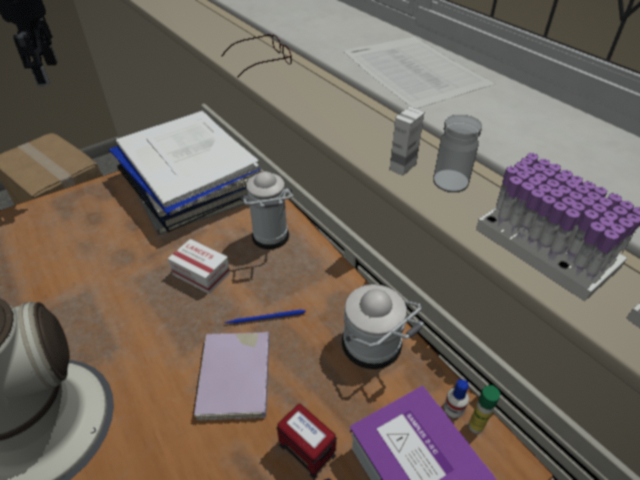

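View pics/side0.png

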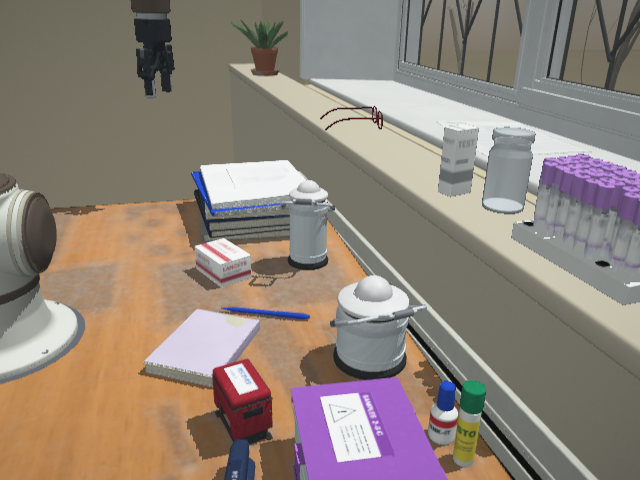

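Run:
```python
import cv2
for n,(x,y) in {'scene':(410,340),'side':(400,340)}.items():
    im=cv2.imread(f'pics/{n}0.png')[y-70:y+70,x-90:x+90]
    cv2.imwrite(f'pics/{n}0z.png',cv2.resize(im,None,fx=4,fy=4,interpolation=cv2.INTER_CUBIC))
```

```text
(no output)
```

View pics/scene0z.png

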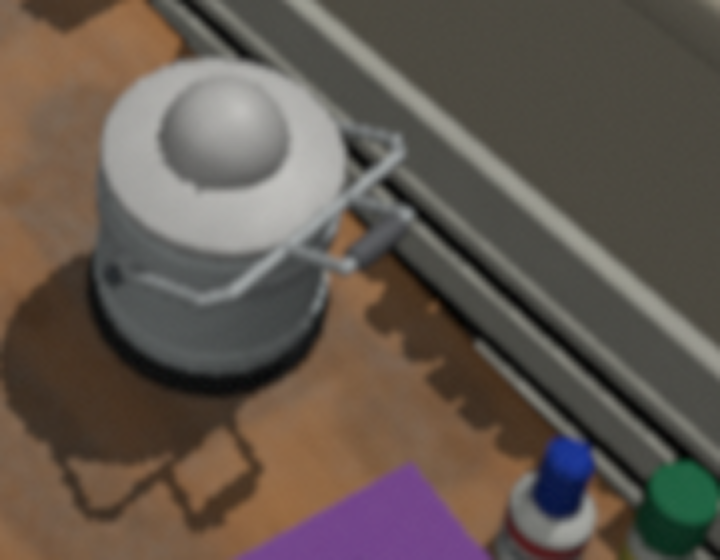

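View pics/side0z.png

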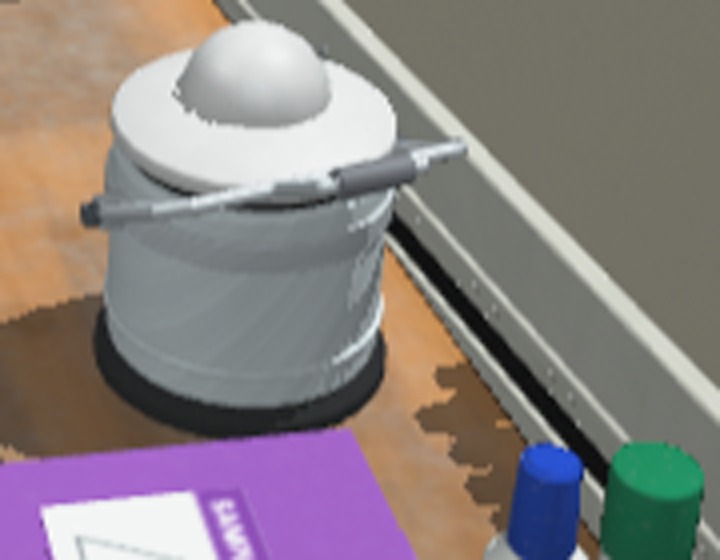

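The pictures show the squat canister, with its grip at scene (415,330) and side (404,313). The bail is thrown back towards the lower right. The tall canister is at scene (268,205).

Run:
```python
from h import *
np.set_printoptions(precision=1,suppress=True)
z=lambda n,u,v:(n,(u/4+(320 if n=='scene' else 310),v/4+270))
for k,a,b in [('grip',(382,240),(375,173)),('pin',(112,275),(92,212)),('gripEndL',(355,263),(335,182)),('gripEndR',(408,215),(415,164)),('barcornerR',(402,145),(462,147)),]:
    print(k,*tri([z('scene',*a),z('side',*b)]))
# boss: sphere silhouette center approx
print('boss',*tri([z('scene',225,125),z('side',258,75)]))
print('lid', atz(*z('scene',224,157),85), atz(*z('side',253,115),85))
print('tallgrip',*tri([('scene',(287,199)),('side',(330,205))]))
print('tall', atz('scene',(267,185),125), atz('side',(309,193),125))
```

```text
grip [ 490.8 -266.2  115.5] [array([ 0.5, -0.4]), array([-0.6,  0.3])]
pin [ 427.  -197.3   71.2] [array([ 1.1, -0.9]), array([-1.5,  0.7])]
gripEndL [ 477.1 -267.4  115.2] [array([ 0.7, -0.6]), array([-1. ,  0.5])]
gripEndR [ 505.6 -263.9  115.1] [array([ 0.2, -0.1]), array([-0.2,  0.1])]
barcornerR [ 539.4 -231.2   96.6] [array([ 0.5, -0.3]), array([-0.6,  0.3])]
boss [ 485.7 -189.9  108.4] [array([ 0.8, -0.6]), array([-1. ,  0.5])]
lid [ 487.1 -188.5   85. ] [ 493.1 -174.8   85. ]
tallgrip [508.1  74.3 126.1] [array([ 3. , -2.2]), array([-3.6,  1.7])]
tall [494.  129.8 125. ] [500.9 154.2 125. ]
```

Run:
```python
from h import *
from scipy.spatial.transform import Rotation as R
np.set_printoptions(precision=1,suppress=True)
for k,a,b in [('boxFar',(425,391),(397,380)),('boxNear',(353,432),(294,387)),('bluecap',(461,383),(447,384)),('green',(488,392),(470,385)),('jarbase',(451,182),(504,204)),('rackcorner',(479,221),(514,224))]:
    print(k,*tri([('scene',a),('side',b)]))
print('sill edge?',[atz('side',(450,270),z) for z in (150,200,250)],[atz('scene',(480,270),z) for z in (150,200,250)])
s=arm.read_state();print(R.from_quat(s['ee_rot']).as_matrix())
```

```text
boxFar [ 456.2 -328.1   73.1] [array([ 0.8, -0.7]), array([-1.2,  0.6])]
boxNear [ 341.8 -314.5   77.8] [array([ 2.5, -2.3]), array([-3.7,  1.7])]
bluecap [ 505.2 -349.5   73. ] [array([ 0.9, -0.7]), array([-1.3,  0.6])]
green [ 507.1 -387.    99.8] [array([ 0.7, -0.5]), array([-1. ,  0.5])]
jarbase [ 725.4 -107.   172.9] [array([ 1.6, -1. ]), array([-1.9,  1. ])]
rackcorner [ 667.6 -211.6  188.2] [array([ 0.7, -0.5]), array([-0.9,  0.5])]
sill edge? [array([ 563.5, -240.1,  150. ]), array([ 507. , -327.7,  200. ]), array([ 450.5, -415.4,  250. ])] [array([ 621.8, -261.5,  150. ]), array([ 577.6, -285.1,  200. ]), array([ 533.4, -308.6,  250. ])]
[[ 0.9 -0.4 -0. ]
 [-0.4 -0.9  0. ]
 [-0.  -0.  -1. ]]
```

Run:
```python
from h import *
from scipy.spatial.transform import Rotation as R
s=arm.read_state();M=R.from_quat(s['ee_rot']).as_matrix()
print(M.T@(np.array([495,-302,250])-s['position'])/10, np.degrees(np.arctan2(M[1,0],M[0,0])))
print([atz('side',p,180).round() for p in [(500,270),(450,232),(560,320)]],[atz('scene',p,180).round() for p in [(400,205),(500,285)]])
```

```text
[57.62618901 68.97729592 -1.86794716] -24.970569985136148
[array([ 584., -308.,  180.]), array([ 585., -195.,  180.]), array([ 577., -414.,  180.])] [array([ 603., -105.,  180.]), array([ 595., -310.,  180.])]
```

>>> jog_arm --rows '[[[3.6, 4.31, -0.3], [0, 0, 0], 0], [[3.6, 4.31, -0.3], [0, 0, 0], 0], [[3.6, 4.31, -0.3], [0, 0, 0], 0], [[3.6, 4.31, -0.3], [0, 0, 0], 0], [[3.6, 4.31, -0.3], [0, 0, 0], 0], [[3.6, 4.31, -0.3], [0, 0, 0], 0], [[3.6, 4.31, 0], [0, 0, 0], 0], [[3.6, 4.31, 0], [0, 0, 0], 0]]'

```text
clock: 1.6
position: [379.5, 130.8, 249.9]
ee_rot: [0.976, -0.216, 0.001, -0.001]
contact_force: [-0.1, 0.2, -0.1]
gripper_width: -0.1
```

>>> jog_arm --rows '[[[3.6, 4.31, 0], [0, 0, 0], 0], [[3.6, 4.31, 0], [0, 0, 0], 0], [[3.6, 4.31, 0], [0, 0, 0], 0], [[3.6, 4.31, 0], [0, 0, 0], 0], [[3.6, 4.31, 0], [0, 0, 0], 0], [[3.6, 4.31, 0], [0, 0, 0], 0], [[3.6, 4.31, 0], [0, 0, 0], 0], [[3.6, 4.31, 0], [0, 0, 0], 0]]'

```text
clock: 2.6
position: [495.2, -303.7, 249.5]
ee_rot: [0.976, -0.216, 0.0, 0.0]
contact_force: [1.1, 0.5, -0.3]
gripper_width: 0.3
```

>>> jog_arm --rows '[[[0, 0, 0], [0, 0, 9.6], 0], [[0, 0, 0], [0, 0, 9.6], 0], [[0, 0, 0], [0, 0, 9.6], 0], [[0, 0, 0], [0, 0, 9.6], 0], [[0, 0, 0], [0, 0, 9.6], 0], [[0, 0, 0], [0, 0, 10], 0], [[0, 0, 0], [0, 0, 0], 0]]'

```text
clock: 3.48
position: [494.9, -301.7, 249.4]
ee_rot: [0.75, -0.662, 0.0, -0.0]
contact_force: [0.4, 0.4, 0.2]
gripper_width: 0.1
```

Run:
```python
from h import *
from scipy.spatial.transform import Rotation as R
s=arm.read_state();M=R.from_quat(s['ee_rot']).as_matrix()
print(s['clock'],s['position'],s['joints'].round(2),s['gripper_width'],M.round(3))
for n in ['scene','side','wrist']:snap(n,n+'1.png')
for n in ['scene','side','wrist']:
  for d in nets.boxes_of(n,'squat_grip')[:2]: print(n,d['conf'],np.array(d['position'])*[640,480])
import cv2
a=cv2.imread('pics/side1.png');b=cv2.imread('pics/wrist1.png')
cv2.imwrite('pics/c1.png',np.hstack([cv2.resize(a,(400,300)),cv2.resize(b,(400,300))]))
```

```text
3.475 [ 494.86092078 -301.71426907  249.41328215] [-0.27  0.3  -0.08 -0.   -1.2   0.39] 0.10881669847024562 [[ 0.124 -0.992  0.   ]
 [-0.992 -0.124 -0.   ]
 [ 0.    -0.    -1.   ]]
scene 0.79 [403.904 335.184]
scene 0.54 [373.376 328.08 ]
side 0.68 [388.288 316.08 ]
wrist 0.87 [299.904 301.2  ]
```

View pics/c1.png

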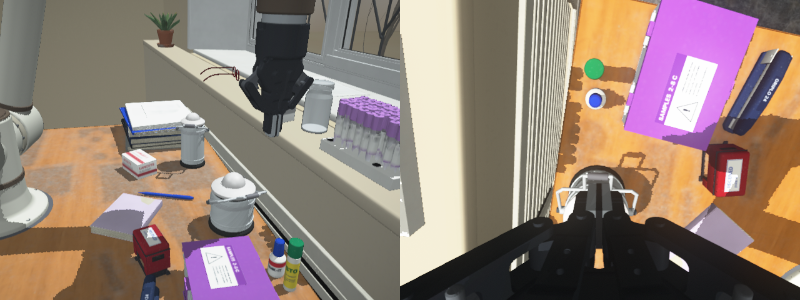

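Run:
```python
import cv2
im=cv2.imread('pics/wrist1.png')[255:375,220:400]
cv2.imwrite('pics/w1z.png',cv2.resize(im,None,fx=4,fy=4,interpolation=cv2.INTER_CUBIC))
```

```text
(no output)
```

View pics/w1z.png

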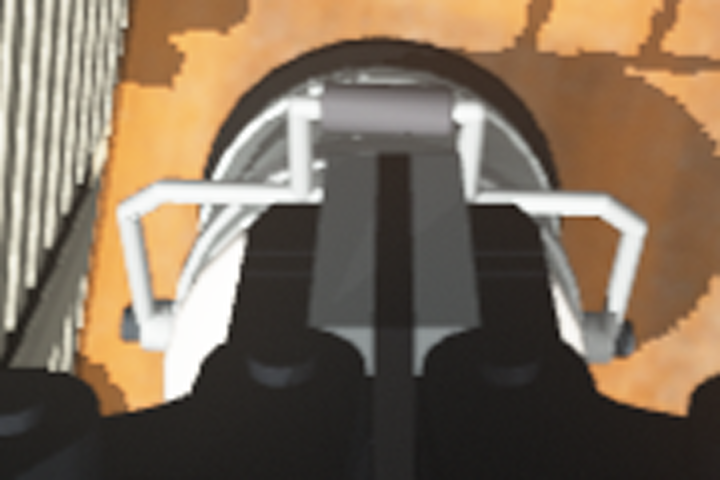

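The grip shows at wrist (317,282) and the hinge pins at (252,336) and (376,339), squared with the tool.

Run:
```python
from h import *
np.set_printoptions(precision=1,suppress=True)
w=(316.75,282.5)
print('wrist@115.5',atz('wrist',w,115.5),atz('wrist',w,110))
print(tri([('wrist',w),('scene',(415.5,330)),('side',(403.75,313.3))]))
a=atz('wrist',(252,336.3),68);b=atz('wrist',(376.3,338.8),68);print(a,b,(a+b)/2,np.linalg.norm(a-b),np.degrees(np.arctan2(*(a-b)[1::-1])))
```

```text
wrist@115.5 [ 492.  -262.   115.5] [ 491.8 -259.8  110. ]
(array([ 492.2, -263.4,  113.7]), [array([-0. , -2.6]), array([-0.4, -1.4]), array([-0.7,  0.2])])
[ 543.7 -181.7   68. ] [ 427.3 -193.4   68. ] [ 485.5 -187.5   68. ] 117.07211242753056 5.755954689906533
```

>>> jog_arm --rows '[[[0, 0, 5], [0, 0, 0], 0], [[0, 0, 5], [0, 0, 0], 0], [[0, 0, 4.7], [0, 0, 0], 0], [[-1, -0.1, 0], [0, 0, 0], 0], [[-1, -0.1, 0], [0, 0, 0], 0], [[0, 0, 0], [0, 0, 0], 0]]'

```text
clock: 4.53
position: [496.0, -281.2, 105.0]
ee_rot: [0.75, -0.662, 0.002, -0.001]
contact_force: [1.0, -0.3, 0.9]
gripper_width: 0.0
```

Run:
```python
from h import *
a=snap('side','side2.png');b=snap('scene','scene2.png')
c=np.hstack([cv2.resize(x[230:380,310:510],(400,300),interpolation=cv2.INTER_CUBIC) for x in (a,b)])
cv2.imwrite('pics/c2.png',c[:,:,::-1])
```

```text
(no output)
```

View pics/c2.png

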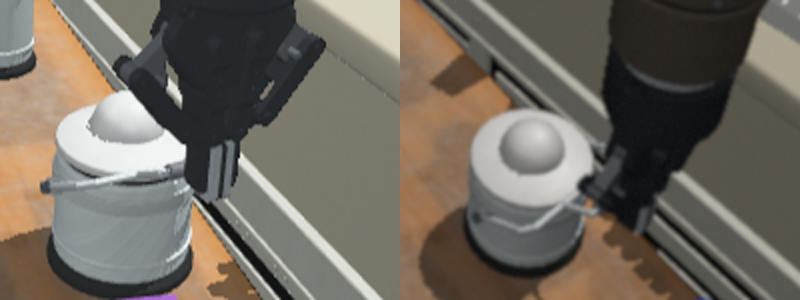

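The fingertips hang just outside the grip (side 402,316), clear of the sill. Now I'll push along the arc.

>>> jog_arm --rows '[[[-0.5, 0, -0.1], [0, 0, 0], 0], [[-0.6, 0, -0.5], [0, 0, 0], 0], [[-0.5, 0, -0.5], [0, 0, 0], 0], [[-0.5, 0, -0.5], [0, 0, 0], 0], [[-0.6, 0, -0.5], [0, 0, 0], 0], [[-0.6, 0, -0.4], [0, 0, 0], 0]]'

```text
clock: 5.38
position: [490.6, -248.8, 128.2]
ee_rot: [0.749, -0.663, 0.001, -0.0]
contact_force: [-0.2, -2.0, 1.4]
gripper_width: -0.3
```

Run:
```python
from h import *
a=snap('side','side3.png');b=snap('scene','scene3.png')
c=np.hstack([cv2.resize(x[230:380,310:510],(400,300),interpolation=cv2.INTER_CUBIC) for x in (a,b)])
cv2.imwrite('pics/c3.png',c[:,:,::-1])
```

```text
(no output)
```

View pics/c3.png

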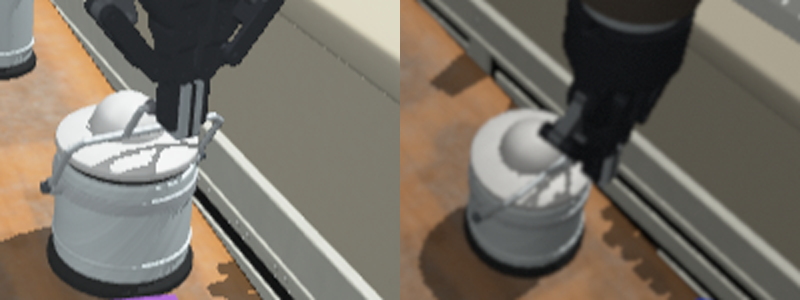

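The bail is being carried up and the contact force is only 2 N. I'll continue.

>>> jog_arm --rows '[[[-0.7, 0, -0.4], [0, 0, 0], 0], [[-0.7, 0, -0.3], [0, 0, 0], 0], [[-0.7, 0, -0.2], [0, 0, 0], 0], [[-0.7, 0, -0.2], [0, 0, 0], 0], [[-0.7, 0, -0.1], [0, 0, 0], 0]]'

```text
clock: 6.1
position: [486.7, -215.8, 140.0]
ee_rot: [0.749, -0.662, 0.002, 0.001]
contact_force: [1.4, -11.3, 0.1]
gripper_width: 0.3
```

>>> jog_arm --rows '[[[-0.7, 0, 0], [0, 0, 0], 0], [[-0.7, 0, 0], [0, 0, 0], 0], [[-0.6, 0, 0], [0, 0, 0], 0], [[0, 0, 0], [0, 0, 0], 0]]'

```text
clock: 6.6
position: [483.3, -193.7, 139.5]
ee_rot: [0.749, -0.662, -0.0, -0.0]
contact_force: [-0.0, 0.5, -0.6]
gripper_width: 0.3
```

Run:
```python
from h import *
a=snap('side','side4.png');b=snap('scene','scene4.png')
c=np.hstack([cv2.resize(x[230:380,310:510],(400,300),interpolation=cv2.INTER_CUBIC) for x in (a,b)])
cv2.imwrite('pics/c4.png',c[:,:,::-1])
```

```text
(no output)
```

View pics/c4.png

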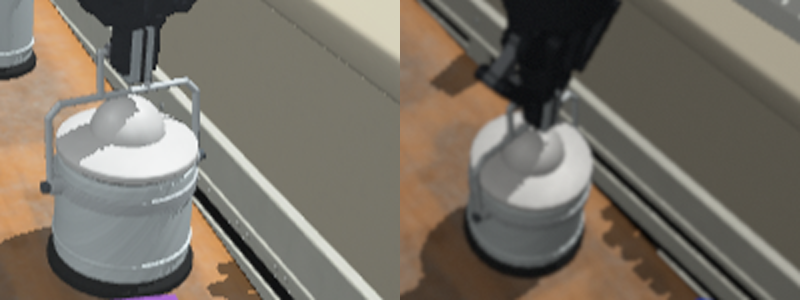

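The force rose to 11 N and then fell to zero, so the bail snapped over. I'll back off and check.

>>> jog_arm --rows '[[[2, 0, -1], [0, 0, 0], 0], [[4, 0, -3], [0, 0, 0], 0], [[5, 0, -3], [0, 0, 0], 0], [[3, 0, -5], [0, 0, 0], 0], [[0, 0, -3], [0, 0, 0], 0], [[0, 0, 0], [0, 0, 0], 0]]'

```text
clock: 7.45
position: [501.6, -333.8, 291.4]
ee_rot: [0.749, -0.663, 0.002, -0.001]
contact_force: [0.7, -0.8, 0.1]
gripper_width: -0.0
```

Run:
```python
from h import *
a=snap('side','side5.png');b=snap('scene','scene5.png')
c=np.hstack([cv2.resize(x[230:380,310:510],(400,300),interpolation=cv2.INTER_CUBIC) for x in (a,b)])
c2=np.hstack([cv2.resize(x,(400,300)) for x in (a,b)])
cv2.imwrite('pics/c5.png',np.vstack([c,c2])[:,:,::-1])
for n in ['scene','side']:
  for q in ['squat_grip','tall_clasp']: print(n,q,[(round(d['conf'],2),np.array(d['position'])*[640,480]) for d in nets.boxes_of(n,q)[:2]])
# expected grip positions
u=np.array([.12,-.993,0]);c0=np.array([485.5,-189,68.])
for th in (1.13,1.31,1.40):
  f=1.134-th;P=c0+85*np.sin(f)*u+[0,0,85*np.cos(f)];print(th,P.round(),proj('scene',P).round(1),proj('side',P).round(1))
```

```text
scene squat_grip [(0.9, array([371.904, 291.696]))]
scene tall_clasp [(0.7, array([265.024, 199.488]))]
side squat_grip [(0.78, array([366.72 , 274.416]))]
side tall_clasp [(0.57, array([306.624, 201.984]))]
1.13 [ 486. -189.  153.] [[379. 281.]] [[375.2 257.9]]
1.31 [ 484. -174.  152.] [[371.1 275.9]] [[369.2 254.1]]
1.4 [ 483. -167.  150.] [[367.3 273.9]] [[366.4 253. ]]
```

View pics/c5.png

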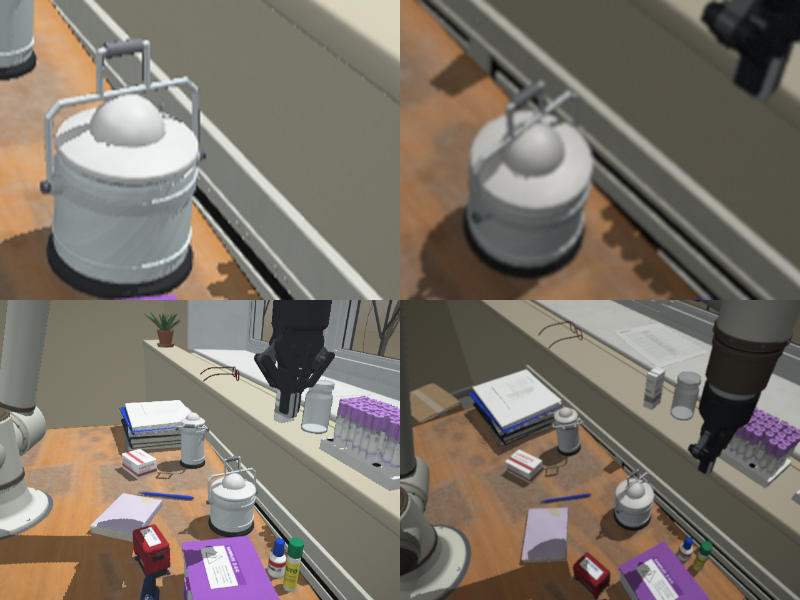

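Run:
```python
import cv2,numpy as np
a=cv2.imread('pics/scene5.png')[260:360,330:430];b=cv2.imread('pics/side5.png')[240:340,325:425]
cv2.imwrite('pics/c6.png',np.hstack([cv2.resize(x,(400,400),interpolation=cv2.INTER_CUBIC) for x in (a,b)]))
```

```text
(no output)
```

View pics/c6.png

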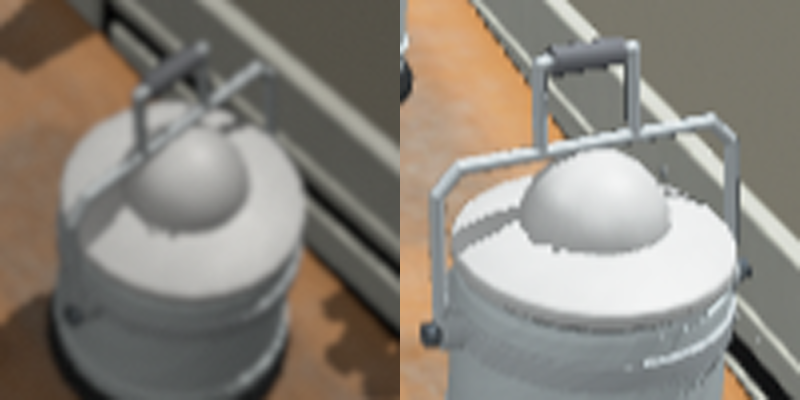

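Run:
```python
from h import *
from scipy.optimize import least_squares as LS
np.set_printoptions(precision=2,suppress=True)
print('grip',*tri([('scene',(373.25,277.5)),('side',(371.75,253.75))]))
print('pin',*tri([('scene',(348.3,338.7)),('side',(332.75,323.75))]))
S=lambda x,y:(330+x/4,260+y/4);D=lambda x,y:(325+(x-400)/4,240+y/4)
# grip corners of loop, cross-bar T joints: local (lateral,r)
obs=[('scene',S(173,70),0,85),('side',D(587,55),0,85),('scene',S(73,315),-59,0),('side',D(431,335),-59,0),('side',D(744,272),59,0),
('side',D(541,152),-14.5,55),('side',D(634,134),14.5,55),('scene',S(139,157),-14.5,55),('scene',S(204,108),14.5,55)]
def pt(p,l,r,th):
    f=th-1.134;yaw=p[3];a=np.array([np.cos(yaw),np.sin(yaw),0]);x=np.array([-np.sin(yaw),np.cos(yaw),0])
    return p[:3]+l*a+r*(np.sin(f)*x+np.array([0,0,np.cos(f)]))
def res(p):
    o=[]
    for n,uv,l,r in obs:o+=list(proj(n,pt(p,l,r,p[4]))[0]-uv+(p[5:7] if n=='scene' else p[7:9]))
    o+=[(p[2]-68)/1,(p[0]-485.5)/3,(p[1]+189)/3]+list(p[5:]/2);return o
r=LS(res,[485,-189,68,.11,1.35,0,0,0,0]);J=r.jac;C=np.linalg.inv(J.T@J)*max(1,2*r.cost/9)
print(r.x,np.sqrt(np.diag(C)));print(np.array(r.fun))
```

```text
grip [ 483.72 -179.85  154.21] [array([ 0.56, -0.42]), array([-0.72,  0.36])]
pin [ 427.35 -197.02   70.14] [array([ 0.78, -0.65]), array([-1.07,  0.51])]
[ 486.   -189.85   67.99    0.08    1.29   -0.17    1.33    0.88   -0.75] [2.51 2.85 1.3  0.03 0.03 1.65 1.66 1.8  1.33]
[-0.62  0.19 -0.07  0.05 -0.49  0.43 -0.96  0.24  0.53 -0.59  1.78 -0.22
 -1.49  0.71  1.94 -1.64 -0.78  0.69 -0.01  0.17 -0.28 -0.08  0.66  0.44
 -0.38]
```

The images alone leave the angle ambiguous: about 1.29 ± 0.03 rad, against a threshold of 1.31. I'll go back and press lightly against the stop to be sure.

>>> jog_arm --rows '[[[0, 0, 3], [0, 0, 0], 0], [[-3, 0, 5], [0, 0, 0], 0], [[-5, 0, 3], [0, 0, 0], 0], [[-4, 0, 3], [0, 0, 0], 0], [[-2, 0, 1], [0, 0, 0], 0], [[0, 0, 0], [0, 0, 0], 0]]'

```text
clock: 8.5
position: [482.8, -193.0, 138.3]
ee_rot: [0.75, -0.661, -0.001, 0.001]
contact_force: [0.4, -0.0, 0.5]
gripper_width: 0.1
```

>>> jog_arm --rows '[[[-0.3, 0, 0], [0, 0, 0], 0], [[-0.2, 0, 0], [0, 0, 0], 0], [[0, 0, 0], [0, 0, 0], 0]]'

```text
clock: 8.88
position: [483.2, -189.8, 139.6]
ee_rot: [0.749, -0.663, 0.0, -0.0]
contact_force: [1.0, 0.1, -0.3]
gripper_width: -0.1
```

>>> jog_arm --rows '[[[-0.2, 0, 0], [0, 0, 0], 0], [[0, 0, 0], [0, 0, 0], 0]]'

```text
clock: 9.12
position: [482.7, -187.4, 139.4]
ee_rot: [0.749, -0.663, 0.0, -0.0]
contact_force: [0.3, 0.3, 1.0]
gripper_width: 0.2
```

>>> jog_arm --rows '[[[-0.2, 0, 0], [0, 0, 0], 0], [[0, 0, 0], [0, 0, 0], 0]]'

```text
clock: 9.38
position: [482.5, -185.2, 139.3]
ee_rot: [0.749, -0.662, 0.0, -0.0]
contact_force: [0.2, 0.0, -0.0]
gripper_width: -0.1
```

>>> jog_arm --rows '[[[-0.2, 0, 0], [0, 0, 0], 0], [[0, 0, 0], [0, 0, 0], 0]]'

```text
clock: 9.62
position: [482.3, -183.3, 139.3]
ee_rot: [0.749, -0.662, 0.0, 0.0]
contact_force: [-0.2, -0.1, 0.5]
gripper_width: 0.3
```

>>> jog_arm --rows '[[[-0.2, 0, 0], [0, 0, 0], 0], [[0, 0, 0], [0, 0, 0], 0]]'

```text
clock: 9.88
position: [482.0, -181.6, 139.2]
ee_rot: [0.749, -0.662, 0.0, 0.0]
contact_force: [0.3, -2.9, -1.7]
gripper_width: 0.0
```

>>> jog_arm --rows '[[[-0.2, 0, 0], [0, 0, 0], 0], [[0, 0, 0], [0, 0, 0], 0]]'

```text
clock: 10.12
position: [482.0, -181.1, 139.2]
ee_rot: [0.749, -0.662, 0.001, 0.001]
contact_force: [1.3, -9.1, -4.4]
gripper_width: 0.1
```

The press met a hard stop (2.9 N rising to 9.1 N over 0.5 mm), and it did so where the stop at 1.40 rad should be. I'll retreat.

>>> jog_arm --rows '[[[1, 0, 0], [0, 0, 0], 0], [[2, 0, -1], [0, 0, 0], 0], [[4, 0, -3], [0, 0, 0], 0], [[5, 0, -3], [0, 0, 0], 0], [[3, 0, -5], [0, 0, 0], 0], [[0, 0, -3], [0, 0, 0], 0], [[0, 0, 0], [0, 0, 0], 0], [[0, 0, 0], [0, 0, 0], 0]]'

```text
clock: 11.12
position: [499.7, -327.7, 288.4]
ee_rot: [0.749, -0.662, -0.001, -0.0]
contact_force: [-0.4, -0.1, 0.1]
gripper_width: 0.2
```

Run:
```python
from h import *
a=snap('side','side7.png');b=snap('scene','scene7.png')
cv2.imwrite('pics/c7.png',np.hstack([cv2.resize(x[140:340,225:425],(400,400),interpolation=cv2.INTER_CUBIC) for x in (a,b)])[:,:,::-1])
```

```text
(no output)
```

View pics/c7.png

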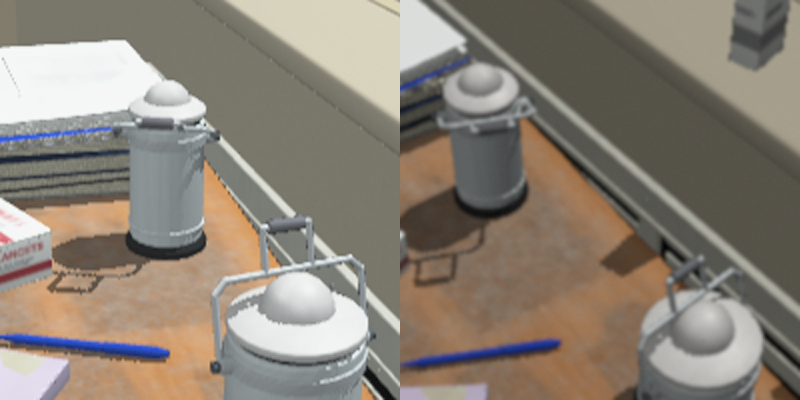

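The squat bail stays past the top (side about 367,252), the tall bail is still thrown back (side about 303,202), and the arm is clear.

```bash
python3 -c "
from h import *
print(arm.job_done(), arm.read_state()['contact_force'])"
```

```text
the job is handed in; nothing more can be done
the job is handed in; nothing more can be done
```

The squat canister is clamped and the job is handed in. I pushed its bail grip up and over the lid with the closed fingers. The force reached about 11 N and then fell to zero as the bail snapped past dead centre.

- **Squat bail home:** my two checks disagreed.
  - The picture-based fit gave 1.29 ± 0.03 rad, just under the 1.31 threshold.
  - So I went back and pressed lightly. The fingers met a stiff stop about where the 1.40 rad stop should be, with force rising from 2.9 to 9.1 N over 0.5 mm. I relied on this check, not the fit.
- **Tall bail:** the last pictures show it still thrown back. I never touched it.
- **Arm:** it stood well clear, with contact force about 0, at 11.1 s just before I handed in.

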